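Lock out a hexapod leg with its retaining clip

TASK

The hexapod leg in the bench stand has to be parked with its rod out before its joint can be fitted. Draw the steel rod up out of the leg to its stop, then take the large open retaining clip from the rubber mat and push it sideways into the groove that comes up above the brass bush, until it snaps fully home round the rod; let go of it. Do not knock the other things on the bench about.

Things in the scene. Friction and masses are not known exactly. Their poses are not given: they have to be found in the camera images.
- rod (a joint): How far the leg's rod is drawn out, in m: 0 is fully in, 0.020 is the upper stop. The rod is a polished steel bar of 24 mm diameter that slides straight up and down in the leg; it is stiff (about 10 N to draw up) and stays where it is left. It starts between 0 and 0.005.
- rod_top (a point): Centre of the flat upper end face of the rod (24 mm diameter, its rim chamfered 1.5 mm). It stands 18 to 23 mm above the brass bush at the start and 38 mm above it when the rod is fully out; it can be gripped anywhere on that length.
- rod_groove (a point): Point on the rod's axis at the middle of its groove, 33 mm below the rod's top. The groove runs all round: 18 mm bottom diameter, 5.4 mm wide, its edges chamfered 1.5 mm at 45 degrees. At the start it is hidden inside the bush; when the rod is fully out its middle is 5 mm above the bush's top. The clip may enter it from any side.
- bush_top (a point): Centre of the top face of the brass guide bush (30 mm diameter, standing 12 mm above the leg's black end cap of 44 mm diameter), fixed, 186 mm above the bench. The leg's black barrel below is at most 50 mm in diameter; it is clamped upright in a stand with a 130 x 130 mm aluminium foot. Nothing else stands within 60 mm of the leg at this height.
- clip: The large retaining clip: plain steel, 4 mm thick, lying flat on the mat, 40 mm wide (y), 40 mm long (x from -28 to +12 mm). Origin at its underside, on the axis of the round seat that embraces the rod; x points out of the open mouth, z up. Its two spring arms leave a gap of 14.6 mm at x = 6.5 mm; they spread over the 18 mm groove bottom under 8 to 10 N of push, then snap shut behind it.
- clip_grip (a point): Where to grip the clip: the middle of its solid back, 17 mm behind the seat axis (clip x = -17 mm), 7 mm above the underside. Two upright lugs stand on the back's sides, their flat outer faces 40 mm apart (across y), x from -24 to -9.5 mm, from the underside to 15 mm above it. The arms in front lie at least 3 mm inside these faces.
- clip_seat (a point): The clip's seat axis at the middle of its thickness, 2 mm above the clip's origin. When the clip is fully home it coincides with rod_groove, to within the play (0.5 mm sideways, 0.7 mm in height, and a little nod).
- parts_mat: Dark grey rubber mat, 130 x 260 x 3 mm, fixed, on which the two clips and the washer lie. Origin at the centre of its underside; its long side is along y.
- small_clip: A smaller clip of the same pattern (26 mm wide), lying on the mat: does not fit, leave it there.
- washer: A plain closed steel ring, 42 mm outer diameter, 4 mm thick, lying on the mat: leave it there.
- grease_jar: White jar, 48 mm diameter, 45 mm tall, standing on the bench beyond the working area: bystander.
Things that resemble listed ones, but are neither listed nor needed, are in the scene too. Leave any pink or red look-alike of the clip alone.

How it is judged:
By the outcome, as a careful person would: the job done as asked, in the order asked, and still so for the second after the job is handed in, with the robot touching nothing.
It also fails if it takes over 51 s, if anything falls off the work surface, if the arm or the gripper's body presses on something with over 40 N, if the wrist force passes 120 N, or if a joint passes its speed limit or range.

ROBOT

A 6-joint arm with a two-finger parallel gripper is mounted at the origin on the work surface. World frame = base frame: x ahead of the robot, y to its left, z up, the work surface at z = 0. Lengths are in m, angles in rad, forces in N, time in s.
With the tool pointing down it reaches from about 0.35 to 0.775 m from the base axis. Payload 5.5 kg.
Tool frame: the origin (TCP) lies midway between the tips of the shut fingers; the grasp point (between the pads) lies grip_point_offset behind it (grip_point_offset is the distance from the TCP to the grasp point, in m); z points along the fingers, y is the direction in which the jaws open and shut (so a half turn about z gives the same grasp; the last joint's range is limited). The gripper opens to 85 mm and grips with 20 to 120 N. Pads are 22 mm wide; open, the fingers measure 114 mm over their backs; the gripper's body (76 mm by 85 mm) begins 54 mm behind the grasp point. The pads swing forward as they close: fully open they stand 13 mm farther back than shut.
Start: joints at [-1.487, 0.313, 0.046, 1.304, 0, 1.431], TCP at [0.128, -0.561, 0.231] pointing down, gripper open.
Joint ranges: [-2.76, 2.76], [-0.86, 1.69], [-1.03, 1.26], [-2.2, 2.34], [-1.47, 1.5], [-3.14, 3.14]. Speed limits (rad/s): [2.57, 2.57, 3.14, 3.14, 3.14, 3.14].

INTERFACE

Orientations are given as a unit quaternion [w, x, y, z].
In Python, from workcell import * gives the robot as it stands.
- The arm moves only by the tool send_rows, never from a script. Its argument "series" is one flat list of numbers, 7 for each row, row after row: the shift along the tool's x, y, z in cm, then the turn, a rotation vector about the tool's x, y, z in degrees, then the opening, from 0 (shut) to 1 (fully open). A call has 1 to 10 rows; each row is the pose to reach, as a shift and turn from the pose commanded when the call began, along the tool's axes at that moment; what a row does not reach only later rows make up. A row lasts 1/12 s, in which the tool goes at most 41.7 mm and 7.16 degrees, less where a joint would pass 70% of its speed; a pose out of reach is approached as far as the arm can. A call with a gripper value outside its range is refused whole. The fingers move at their own pace and stop on an object; "newtons" is the grip in N (left out, the last holds). Time passes only in rows, so rows that repeat a pose let the fingers close. It gives the time, the measured TCP pose, the force and the opening at its end, in the units of the state.
- get_state(): the state, without advancing time (a new reading comes with each control period).
- read_camera(name): name is "side" or "top" or "wrist"; returns the picture (420x560x3 uint8, blue, green, red); there is no depth.
- camera_info(name): a dict with "K" (3x3 intrinsics, pixels), "xyz" and "attitude" of the camera in the world. Camera axes: x right, y down, z forward; pixel columns grow to the right and rows downward; lengths in m; the calibration is good to about 2 mm. A picture is of the moment at which its call begins: read the wrist's pose just before it. camera_info takes no time and is no camera call; for the wrist camera it gives the pose at the moment of the call.
- hand_in(): hands the job in, once; it reports no verdict.
Trained networks look in the newest picture that a camera, given by its name, has taken for a name from the list of things; names that differ only in an ending like _2 or _b are one class to them, and where a whole thing is asked for, a point or a joint stands for the part that bears it (a point fixed in the world has none). Each returns a list of dicts, best first, with "p" (0 to 1); they miss things now and then, are a little off and sometimes report something else, mostly with a low value. They report only what shows in the picture. A call takes as long as a camera call. They do not tell look-alikes from the thing itself.
- silhouettes(camera, label): "pixels" (420x560 bool, what is visible of it) and "box" ([left, top, width, height] in pixels, round what is visible of it).
The state is a dict: "clock": time; "joint_pos": joint angles; "qvel": joint speeds; "tau": joint torques, N m; "tcp_pos": TCP position; "orientation": TCP orientation; "wrist_force": force on the tool from outside, world axes, zero at the start; "ft_torque": the same for the moment, N m; "finger_gap": finger opening in m.
Only numpy, scipy, OpenCV 4.12 (cv2) and the standard library are available. Lean on these libraries where they do the work, as an engineer would, in place of code of your own. Each camera call takes 0.05 s, during which the arm holds its last target. There are 200 camera calls.

## Working session

There is one attempt and no reset: what is moved stays moved. The work goes in short steps, Python scripts to look and compute and a tool call to move; the robot and the scene stay as the last step left them, time stands still between calls to the robot, and variables do not carry over. Pictures are saved under pics/ and viewed, about 8 in all and at most 12, crops included, and the job is handed in when it is done.

Besides the shell and the picture viewer there is one more tool, called after ">>>" as name(argument=value, ...) on one line, values as JSON. send_rows: Moves the arm, as the interface text tells. Its arguments: {"type":"object","properties":{"series":{"type":"array"},"newtons":{"type":"number"}},"required":["series"]}

```bash
mkdir -p pics; ls; python3 - <<'E'
from workcell import *
import cv2,numpy as np
s=get_state();print({k:np.round(v,4).tolist() for k,v in s.items()})
a=read_camera("top");b=read_camera("side")
cv2.imwrite("pics/top.png",a);cv2.imwrite("pics/side.png",b)
for c in("top","side","wrist"):print(c,camera_info(c))
for c in("top","side"):
  for l in("clip","rod_top","bush_top","rod","small_clip","washer"):
    try:
      for d in silhouettes(c,l)[:4]:
        print(c,l,round(d["p"],2),d["box"],np.argwhere(d["pixels"]).mean(0)[::-1].round(1))
    except Exception as e:print(c,l,e)
E
```

```text
pics
{'clock': 0.0, 'joint_pos': [-1.4866, 0.314, 0.045, 1.3036, 0.0, 1.4312], 'qvel': [0.0011, 0.0008, -0.0018, -0.002, 0.0006, 0.0002], 'tau': [0.0001, -48.0627, 29.8533, 0.0193, -0.0001, -0.0], 'tcp_pos': [0.1276, -0.5602, 0.2304], 'orientation': [-0.0009, 0.9937, 0.1117, 0.0], 'wrist_force': [0.0877, 0.7522, 0.3933], 'ft_torque': [0.0257, -0.0339, 0.0368], 'finger_gap': 0.0857}
top {'K': array([[397.79434237,   0.        , 277.66439882],
       [  0.        , 397.79434237, 213.84896302],
       [  0.        ,   0.        ,   1.        ]]), 'xyz': array([0.51685057, 0.04805667, 1.2119006 ]), 'attitude': array([-0.02565578,  0.71481478, -0.69875091,  0.01134786])}
side {'K': array([[524.96688776,   0.        , 280.09666834],
       [  0.        , 524.96688776, 207.7512457 ],
       [  0.        ,   0.        ,   1.        ]]), 'xyz': array([0.39204826, 0.93949689, 0.77369189]), 'attitude': array([ 0.05016956, -0.07913151,  0.88065481, -0.46440103])}
wrist {'K': array([[306.098303  ,   0.        , 281.00830701],
       [  0.        , 306.098303  , 205.30089033],
       [  0.        
[... 542 characters left out ...]
257.8 219.1]
top washer 0.58 [253.8, 216.5, 9.1, 3.0] [258.  219.1]
top washer 0.5 [220.4, 210.0, 16.5, 12.0] [228.6 215.7]
top washer 0.31 [374.7, 226.9, 14.8, 11.8] [380.8 233.2]
side clip 0.87 [286.5, 397.5, 23.9, 18.9] [294.6 409.3]
side clip 0.85 [322.0, 361.1, 24.8, 26.3] [332.3 375.5]
side clip 0.76 [258.5, 339.0, 23.2, 22.8] [273.4 351. ]
side rod_top 0.55 [208.8, 215.5, 15.5, 28.6] [217.2 227.9]
side rod_top 0.41 [313.7, 135.5, 9.5, 11.3] [316.5 139.4]
side bush_top 0.91 [289.0, 131.2, 52.2, 88.9] [315.5 188.5]
side rod 0.68 [310.5, 133.1, 11.2, 12.1] [316.5 139.4]
side small_clip 0.42 [268.8, 279.9, 15.7, 14.6] [276.9 287.6]
side washer 0.68 [254.2, 309.0, 26.0, 21.5] [266.  318.4]
```

```bash
python3 - <<'E'
import cv2,numpy as np
a=cv2.imread("pics/top.png");b=cv2.imread("pics/side.png")
c=cv2.resize(a[170:290,130:290],(800,600),interpolation=cv2.INTER_CUBIC)
cv2.imwrite("pics/topc.png",c)
c=cv2.resize(b[120:420,150:550],(800,600),interpolation=cv2.INTER_CUBIC)
cv2.imwrite("pics/sidec.png",c)
E
```

```text
(no output)
```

View pics/top.png

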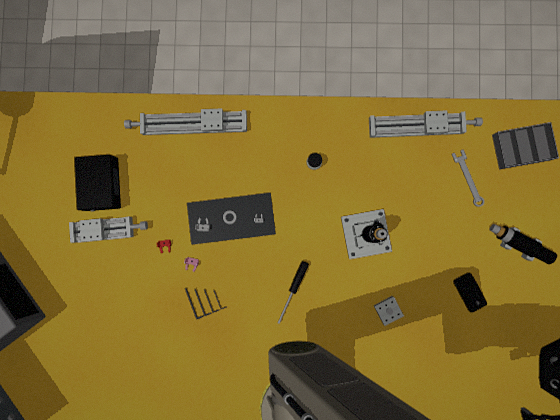

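View pics/sidec.png

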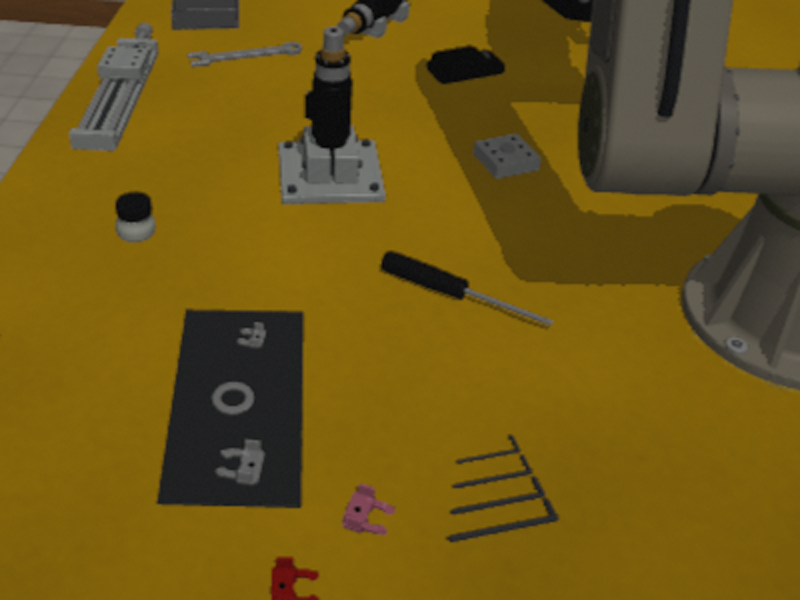

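The pictures show these clip candidates in the top view:
- The large steel clip at (203,226) on the mat, with its mouth toward +x.
- The small steel clip at (258,219).
- The washer at (229,216).
- The pink clip at (191,262) and the red clip at (164,244), both off the mat.

I choose the steel one at (203,226). The leg's rod is at (381,233) in the top view and (316,139) in the side view.

```bash
cat > h.py <<'E'
from workcell import *
import cv2,numpy as np
from scipy.spatial.transform import Rotation as R
def q(a): return R.from_quat(np.roll(a,-1))
def ray(i,uv):
    d=np.linalg.inv(i["K"])@[*uv,1]; return np.array(i["xyz"]),q(i["attitude"]).apply(d)
def onz(i,uv,z):
    o,d=ray(i,uv); return o+d*(z-o[2])/d[2]
def tri(i,u,j,v):
    o,d=ray(i,u);p,e=ray(j,v); s=np.linalg.lstsq(np.c_[d,-e],p-o,rcond=None)[0]
    a,b=o+s[0]*d,p+s[1]*e; return (a+b)/2,np.linalg.norm(a-b)
def proj(i,P):
    c=q(i["attitude"]).inv().apply(np.asarray(P)-i["xyz"]); h=c@np.array(i["K"]).T; return h[...,:2]/h[...,2:]
def tool(dw): # world shift -> tool cm
    return q(get_state()["orientation"]).inv().apply(dw)*100
E
python3 - <<'E'
from h import *
import workcell
print(globals().get("grip_point_offset"))
t,s=camera_info("top"),camera_info("side")
print("rodtop",onz(t,(381,233),.206),onz(s,(316.5,135.5),.206),tri(t,(381,233),s,(316.5,135.8)))
print("clip",onz(t,(202.7,226),.007),onz(s,(273.4,351),.007),"small",onz(t,(258,219),.006))
o=q(get_state()["orientation"]).as_matrix();print(o.round(3))
a=cv2.imread("pics/top.png")[190:250,180:260];b=cv2.imread("pics/side.png")[320:370,240:300]
cv2.imwrite("pics/c1.png",np.hstack([cv2.resize(a,(400,300),interpolation=2),cv2.resize(b,(360,300),interpolation=2)]))
E
```

```text
0.0187
rodtop [ 0.52689781 -0.19180586  0.206     ] [ 0.5261115  -0.19269822  0.206     ] (array([ 0.5264581 , -0.19197765,  0.20552888]), np.float64(0.0008965531344858827))
clip [0.53765353 0.30020963 0.007     ] [0.53694707 0.30199554 0.007     ] small [0.56276115 0.13255866 0.006     ]
[[ 0.975  0.222 -0.   ]
 [ 0.222 -0.975 -0.   ]
 [-0.     0.    -1.   ]]
```

View pics/c1.png

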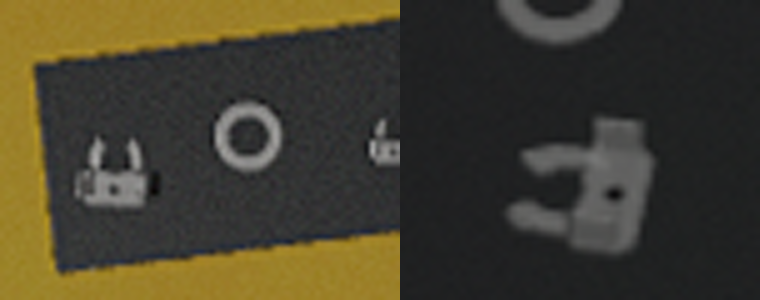

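>>> send_rows(series=[3.1,-1.8,-0.3,0,0,-7,1,6.2,-3.6,-0.6,0,0,-14,1,9.4,-5.4,-0.9,0,0,-21,1,12.5,-7.2,-1.2,0,0,-28,1,15.6,-9,-1.5,0,0,-35,1,18.7,-10.7,-1.8,0,0,-42,1,21.8,-12.5,-2.1,0,0,-49,1,25,-14.3,-2.4,0,0,-56,1,28.1,-16.1,-2.7,0,0,-63,1,31.2,-17.9,-3,0,0,-70,1], newtons=100)

```text
clock: 1.53
tcp_pos: [0.3932, -0.3155, 0.2618]
orientation: [0.0, 0.748, 0.664, -0.0]
wrist_force: [0.4, 0.4, 0.2]
finger_gap: 0.0854
```

```bash
python3 - <<'E'
from h import *
s=get_state();print(s["tcp_pos"],s["joint_pos"].round(3) if hasattr(s["joint_pos"],"round") else s["joint_pos"],q(s["orientation"]).as_matrix().round(3).tolist())
print(tool(np.array([.5265,-.192,.258])-s["tcp_pos"]))
E
```

```text
[ 0.39318055 -0.315529    0.26175393] [-0.836  0.167 -0.07   1.333 -0.     0.855] [[0.119, 0.993, 0.0], [0.993, -0.119, -0.001], [-0.001, 0.001, -1.0]]
[13.85225157 11.76651927  0.37412865]
```

>>> send_rows(series=[2.3,2,0,0,0,-7,1,4.6,3.9,0,0,0,-14,1,6.9,5.9,0,0,0,-21,1,9.2,7.8,0.1,0,0,-28,1,11.5,9.8,0.1,0,0,-35,1,13.2,11.2,0.2,0,0,-42,1,13.8,11.8,0.3,0,0,-49,1,13.8,11.8,0.4,0,0,-56,1,13.8,11.8,0.4,0,0,-63,1,13.8,11.8,0.4,0,0,-70,1])

```text
clock: 2.37
tcp_pos: [0.5267, -0.1943, 0.2571]
orientation: [-0.0, 0.232, 0.973, -0.0]
wrist_force: [0.0, 0.8, -0.6]
finger_gap: 0.0853
```

```bash
python3 - <<'E'
from h import *
s=get_state();i=camera_info("wrist");a=read_camera("wrist");cv2.imwrite("pics/w1.png",a)
print(s["tcp_pos"],q(s["orientation"]).as_matrix().round(3).tolist(),proj(i,[.5265,-.192,.2055]),proj(i,[.5265,-.192,.186]))
for l in("rod_top","bush_top"):
  for d in silhouettes("wrist",l)[:2]:
    c=np.argwhere(d["pixels"]).mean(0)[::-1];print(l,d["p"],d["box"],c,onz(i,c,.2055))
print(i)
E
```

```text
[ 0.52666444 -0.19425929  0.2570922 ] [[-0.893, 0.45, -0.0], [0.45, 0.893, 0.0], [0.0, -0.0, -1.0]] [284.36274447 223.82405549] [284.09944457 214.64985824]
rod_top 0.82 [262.3, 200.5, 43.5, 41.1] [283.55672609 220.83549433] [ 0.52433095 -0.19152445  0.2055    ]
bush_top 0.89 [213.0, 100.1, 139.0, 139.3] [282.71368005 171.04635387] [ 0.4936673  -0.17676434  0.2055    ]
{'K': array([[306.098303  ,   0.        , 281.00830701],
       [  0.        , 306.098303  , 205.30089033],
       [  0.        ,   0.        ,   1.        ]]), 'xyz': array([ 0.46104678, -0.16143687,  0.4005586 ]), 'attitude': array([0.12489349, 0.84231896, 0.51868285, 0.07660605])}
```

View pics/w1.png

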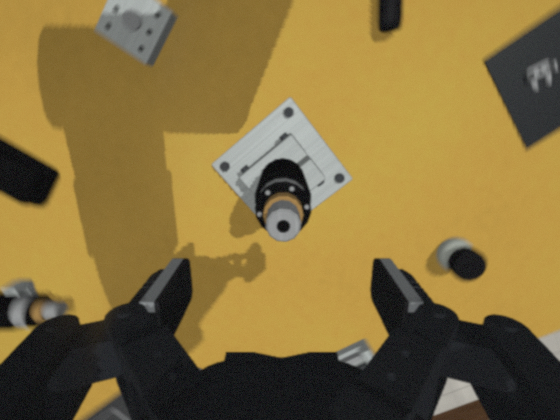

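>>> send_rows(series=[0,0,2,0,0,0,1,0,0,4,0,0,0,1,0,0,5,0,0,0,1,0,0,6,0,0,0,1,0,0,6,0,0,0,1])

```text
clock: 2.93
tcp_pos: [0.5254, -0.1943, 0.1953]
orientation: [-0.002, 0.236, 0.972, 0.0]
wrist_force: [-0.3, 1.0, -1.0]
finger_gap: 0.0854
```

```bash
python3 - <<'E'
from h import *
s=get_state();print(s["tcp_pos"],s["wrist_force"],tool(np.array([.5265,-.192,.190])-s["tcp_pos"]))
E
```

```text
[ 0.52535846 -0.19434675  0.1953438 ] [-0.3193299   0.98531981 -0.9711718 ] [0.0043195  0.26090658 0.53439131]
```

>>> send_rows(series=[0,0.25,0.5,0,0,0,1,0,0.25,0.5,0,0,0,1,0,0.25,0.5,0,0,0,0.6,0,0.25,0.5,0,0,0,0.2,0,0.25,0.5,0,0,0,0.2,0,0.25,0.5,0,0,0,0.2,0,0.25,0.5,0,0,0,0.2,0,0.25,0.5,0,0,0,0.2,0,0.25,0.5,0,0,0,0.2,0,0.25,0.5,0,0,0,0.2], newtons=80)

```text
clock: 3.77
tcp_pos: [0.5275, -0.1931, 0.1927]
orientation: [0.0, 0.235, 0.972, -0.001]
wrist_force: [-3.0, -3.1, 3.7]
finger_gap: 0.0212
```

>>> send_rows(series=[0,0,0,0,0,0,0,0,0,0,0,0,0,0,0,0,0,0,0,0,0])

```text
clock: 4.02
tcp_pos: [0.5275, -0.1931, 0.1927]
orientation: [0.0, 0.235, 0.972, -0.001]
wrist_force: [-3.8, -4.5, 5.3]
finger_gap: 0.0209
```

```bash
python3 - <<'E'
from h import *
s=get_state();print(s["tcp_pos"],s["wrist_force"],s["finger_gap"]);i=camera_info("wrist");a=read_camera("wrist");b=read_camera("side")
w=a[120:420,160:460];sd=b[80:240,240:400]
cv2.imwrite("pics/g1.png",np.hstack([cv2.resize(w,(400,400)),cv2.resize(sd,(400,400),interpolation=2)]))
E
```

```text
[ 0.52747624 -0.19311322  0.19272657] [-3.81699908 -4.46657435  5.29036067] 0.020856110594463302
```

View pics/g1.png

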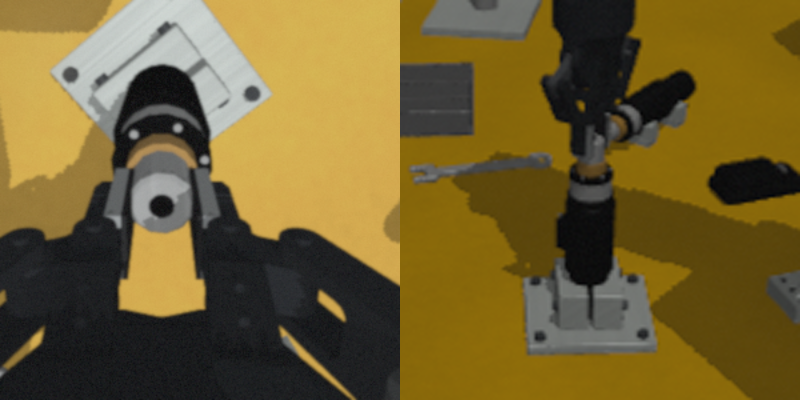

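>>> send_rows(series=[0,0,-0.2,0,0,0,0,0,0,-0.4,0,0,0,0,0,0,-0.6,0,0,0,0,0,0,-0.8,0,0,0,0,0,0,-1,0,0,0,0,0,0,-1.2,0,0,0,0,0,0,-1.4,0,0,0,0,0,0,-1.4,0,0,0,0,0,0,-1.4,0,0,0,0])

```text
clock: 4.87
tcp_pos: [0.5274, -0.1931, 0.2042]
orientation: [-0.001, 0.235, 0.972, -0.0]
wrist_force: [0.4, -5.8, -8.5]
finger_gap: 0.0207
```

>>> send_rows(series=[0,0,-0.2,0,0,0,0,0,0,-0.4,0,0,0,0,0,0,-0.5,0,0,0,0,0,0,-0.6,0,0,0,0,0,0,-0.6,0,0,0,0])

```text
clock: 5.28
tcp_pos: [0.5274, -0.1931, 0.2086]
orientation: [-0.002, 0.235, 0.972, -0.0]
wrist_force: [4.2, -7.6, -16.0]
finger_gap: 0.0211
```

>>> send_rows(series=[0,0,-0.2,0,0,0,0,0,0,-0.3,0,0,0,0,0,0,-0.3,0,0,0,0,0,0,-0.3,0,0,0,0])

```text
clock: 5.62
tcp_pos: [0.5273, -0.1931, 0.2087]
orientation: [-0.003, 0.235, 0.972, 0.0]
wrist_force: [8.4, -8.6, -30.4]
finger_gap: 0.0204
```

```bash
python3 - <<'E'
from h import *
s=get_state();print(s["tcp_pos"],s["wrist_force"],s["finger_gap"]);i=camera_info("wrist");a=read_camera("wrist");b=read_camera("side")
w=a[120:420,160:460];sd=b[100:200,270:370]
cv2.imwrite("pics/g2.png",np.hstack([cv2.resize(w,(400,400)),cv2.resize(sd,(400,400),interpolation=2)]))
E
```

```text
[ 0.5272581  -0.19305508  0.20869595] [  8.3510776   -8.64895241 -30.38294282] 0.02039806551671075
```

View pics/g2.png

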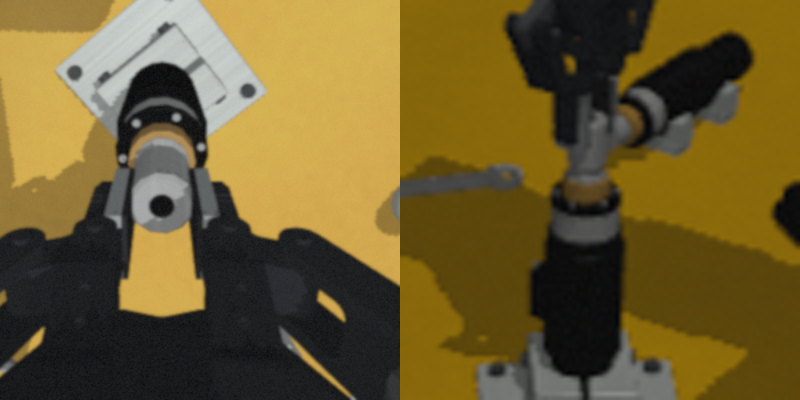

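The pull force rose from 16 to 30 N with no further travel, so the rod is at its stop. I'll ease off, open the gripper and rise.

>>> send_rows(series=[0,0,0.2,0,0,0,0,0,0,0.3,0,0,0,0,0,0,0.3,0,0,0,0.4,0,0,0.3,0,0,0,1,0,0,0.3,0,0,0,1,0,0,0.3,0,0,0,1,0,0,0.3,0,0,0,1,0,0,-1,0,0,0,1,0,0,-2.5,0,0,0,1,0,0,-4.5,0,0,0,1])

```text
clock: 6.55
tcp_pos: [0.527, -0.1919, 0.2602]
orientation: [-0.001, 0.235, 0.972, 0.0]
wrist_force: [0.3, 0.4, 0.2]
finger_gap: 0.0853
```

```bash
python3 - <<'E'
from h import *
s=get_state();i=camera_info("wrist");a=read_camera("wrist");cv2.imwrite("pics/w2.png",a[100:400,130:430])
print(s["tcp_pos"],s["wrist_force"],s["finger_gap"],q(s["orientation"]).as_matrix().round(3).tolist())
for z in(.224,.186):print(proj(i,[.5265,-.192,z])-[130,100])
read_camera("side")
for l in("rod_top","rod"):
  for d in silhouettes("side",l)[:2]: print(l,d["p"],d["box"])
ii=camera_info("side");print(proj(ii,[.5265,-.192,.224]),proj(ii,[.5265,-.192,.186]))
print(tool(np.array([.55,.30,.15])-s["tcp_pos"]))
E
```

```text
[ 0.52700076 -0.19189217  0.26019216] [0.26101073 0.36476254 0.1578814 ] 0.08526540036646361 [[-0.89, 0.457, -0.001], [0.457, 0.89, 0.001], [0.002, 0.0, -1.0]]
[150.98566162 133.53904505]
[150.99023133 114.43920424]
rod_top 0.69 [315.5, 129.7, 5.1, 18.0]
rod 0.63 [310.9, 125.6, 9.4, 17.7]
[316.48285759 128.77896673] [316.1026023  143.08894627]
[20.43371478 44.81241957 10.98190406]
```

View pics/w2.png

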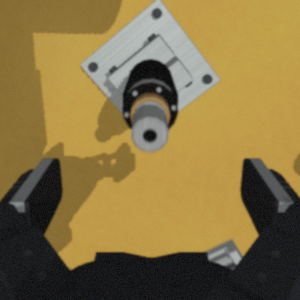

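The rod is drawn: its top is at crop (150,136), against (151,133.5) predicted for fully out. Next I travel to the clip.

>>> send_rows(series=[1.5,3.4,0,0,0,-3,1,3,6.8,0,0,0,-6,1,4.6,10.2,0,0,0,-9,1,6.1,13.5,0,0,0,-12,1,7.7,17,0,0,0,-15,1,9.3,20.5,1,0,0,-18,1,10.9,24,2,0,0,-21,1,12.5,27.5,3.5,0,0,-24,1,14.1,31,5,0,0,-27,1,15.7,34.5,6.5,0,0,-27,1])

```text
clock: 7.58
tcp_pos: [0.5445, 0.188, 0.1936]
orientation: [-0.001, 0.0, 1.0, -0.0]
wrist_force: [0.8, 0.3, 0.5]
finger_gap: 0.0855
```

```bash
python3 - <<'E'
from h import *
s=get_state()
print(s["tcp_pos"],q(s["orientation"]).as_matrix().round(3).tolist(),np.round(s["joint_pos"],2))
print(tool(np.array([.54,.30,.12])-s["tcp_pos"]))
E
```

```text
[0.54451069 0.18799616 0.19358075] [[-1.0, 0.001, -0.001], [0.001, 1.0, -0.0], [0.001, -0.0, -1.0]] [ 0.19  0.33 -0.02  1.22  0.    0.19]
[ 0.45182039 11.20144781  7.35641   ]
```

>>> send_rows(series=[0.1,2.8,1.8,0,0,0,1,0.2,5.6,3.6,0,0,0,1,0.3,8.4,5.4,0,0,0,1,0.4,10.2,6.8,0,0,0,1,0.4,11,7.2,0,0,0,1,0.4,11,7.2,0,0,0,1])

```text
clock: 8.08
tcp_pos: [0.5399, 0.2971, 0.1207]
orientation: [-0.002, 0.0, 1.0, -0.001]
wrist_force: [-1.3, -0.8, 0.8]
finger_gap: 0.0854
```

```bash
python3 - <<'E'
from h import *
s=get_state();i=camera_info("wrist");a=read_camera("wrist");cv2.imwrite("pics/w3.png",a)
print(s["tcp_pos"],q(s["orientation"]).as_matrix().round(3).tolist())
for d in silhouettes("wrist","clip")[:3]:
  p=d["pixels"];c=np.argwhere(p).mean(0)[::-1];print(d["p"],d["box"],c,onz(i,c,.008))
  g=np.array([onz(i,(u,v),.006)[:2] for v,u in np.argwhere(p)]);print(g.min(0),g.max(0))
E
```

```text
[0.53986567 0.29705607 0.12070244] [[-1.0, 0.0, -0.004], [0.0, 1.0, -0.002], [0.004, -0.002, -1.0]]
0.96 [405.3, 92.2, 56.2, 58.4] [431.2815534  127.55070119] [0.4774968  0.41839034 0.008     ]
[0.45248363 0.39707286] [0.49494345 0.44503162]
0.76 [302.8, 19.4, 57.4, 65.4] [329.83995974  58.32964268] [0.42615274 0.33371988 0.008     ]
[0.39972534 0.31260962] [0.44356242 0.35577812]
0.71 [264.3, 184.2, 50.5, 41.8] [288.30273301 199.42396636] [0.53809585 0.30270817 0.008     ]
[0.52395075 0.28223052] [0.56345729 0.32370972]
```

View pics/w3.png

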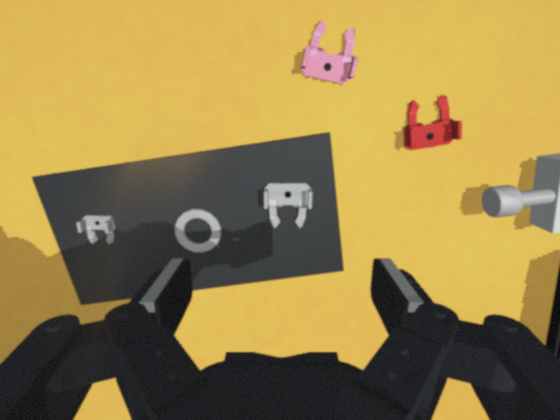

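```bash
python3 - <<'E'
from h import *
i=camera_info("wrist");a=cv2.imread("pics/w3.png")
for uv,z in(((288,194),.007),((273,227),.007),((302,226),.007),((264,195),.018),((313,195),.018)):print(uv,onz(i,uv,z))
c=cv2.resize(a[170:240,250:330],(800,700),interpolation=cv2.INTER_CUBIC)[:600];cv2.imwrite("pics/c3.png",c)
E
```

```text
(288, 194) [0.53637711 0.30103775 0.007     ]
(273, 227) [0.56722855 0.2875727  0.007     ]
(302, 226) [0.56631947 0.31382111 0.007     ]
(264, 195) [0.53430988 0.28063778 0.018     ]
(313, 195) [0.5344055  0.32180647 0.018     ]
```

View pics/c3.png

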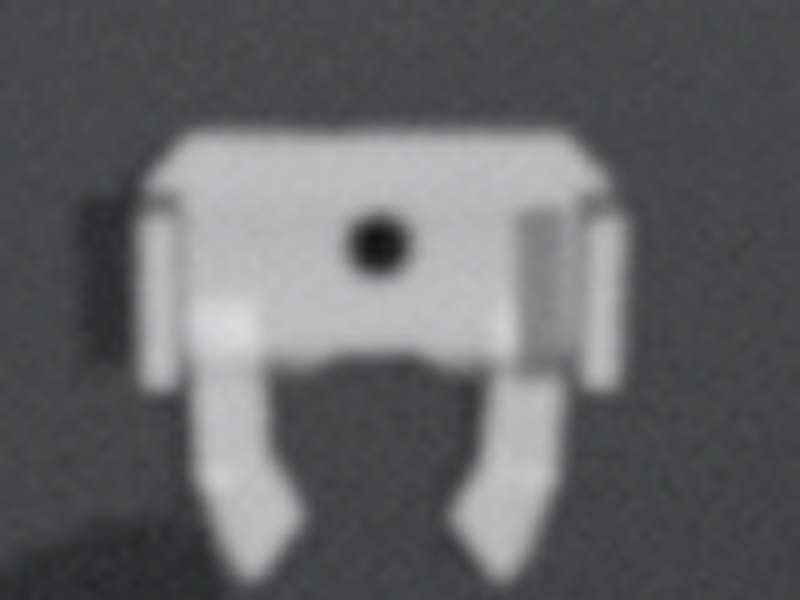

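The steel clip's hole is at (288,194) and its arm tips at (273,227) and (302,226). So the mouth points to +x with yaw about 0, and the grip point is about (0.5375, 0.301).

>>> send_rows(series=[0.2,0.4,2.5,0,0,0,1,0.2,0.4,5,0,0,0,1,0.2,0.4,7.5,0,0,0,1,0.2,0.4,9.5,0,0,0,1,0.2,0.4,10.8,0,0,0,1,0.2,0.4,11.2,0,0,0,1,0.2,0.4,11.2,0,0,0,1])

```text
clock: 8.77
tcp_pos: [0.54, 0.2986, 0.0112]
orientation: [-0.0, 0.003, 1.0, -0.0]
wrist_force: [-1.0, -0.8, 1.1]
finger_gap: 0.0855
```

```bash
python3 - <<'E'
from h import *
s=get_state();i=camera_info("wrist");a=read_camera("wrist");cv2.imwrite("pics/w4.png",a)
print(s["tcp_pos"],q(s["orientation"]).as_matrix().round(3).tolist(),proj(i,[[.5375,.301,.018],[.5375,.281,.018],[.5375,.321,.018]]))
print(tool(np.array([.5375,.301,.001])-s["tcp_pos"]))
E
```

```text
[0.54000378 0.29857631 0.01120706] [[-1.0, 0.005, -0.001], [0.005, 1.0, -0.001], [0.001, -0.001, -1.0]] [[286.80686449 262.72994164]
 [246.37284162 262.87990557]
 [327.26782511 262.5798778 ]]
[0.25238862 0.24108911 1.02051415]
```

View pics/w4.png

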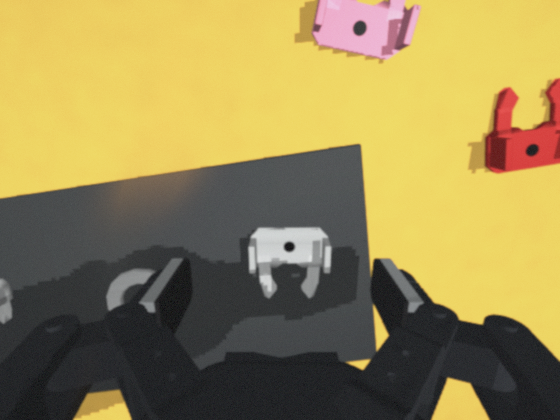

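>>> send_rows(series=[0.3,0.4,0,0,0,0,0.65,0.3,0.4,0,0,0,0,0.65,0.3,0.4,0.4,0,0,0,0.65,0.3,0.4,0.7,0,0,0,0.65,0.3,0.4,0.7,0,0,0,0.65,0.3,0.4,0.7,0,0,0,0.65], newtons=60)

```text
clock: 9.32
tcp_pos: [0.5365, 0.3041, 0.004]
orientation: [-0.0, 0.001, 1.0, -0.0]
wrist_force: [0.6, 0.8, 0.0]
finger_gap: 0.0555
```

```bash
python3 - <<'E'
from h import *
s=get_state();i=camera_info("wrist");a=read_camera("wrist");cv2.imwrite("pics/w5.png",a[200:400,150:430])
print(s["tcp_pos"],q(s["orientation"]).as_matrix().round(3).tolist(),proj(i,[[.5367,.3023,.018],[.5367,.2823,.018],[.5367,.3223,.018]]),s["wrist_force"])
for d in silhouettes("wrist","clip")[:3]:print(d["p"],d["box"])
E
```

```text
[0.53654756 0.30406066 0.0040072 ] [[-1.0, 0.003, -0.001], [0.003, 1.0, -0.0], [0.001, -0.0, -1.0]] [[278.25697851 274.89760079]
 [236.12150349 274.97603053]
 [320.41146056 274.81913567]] [0.55479898 0.80217367 0.01199381]
0.83 [480.7, 87.8, 79.3, 95.7]
0.69 [234.1, 240.0, 87.4, 71.5]
0.65 [301.3, 0.2, 111.2, 64.8]
```

View pics/w5.png

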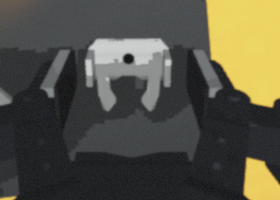

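>>> send_rows(series=[0.1,-0.15,0.25,0,0,0,0.65,0.1,-0.15,0.25,0,0,0,0.65,0.1,-0.15,0.25,0,0,0,0.5,0.1,-0.15,0.25,0,0,0,0.3,0.1,-0.15,0.25,0,0,0,0.3,0.1,-0.15,0.25,0,0,0,0.3,0.1,-0.15,0.25,0,0,0,0.3,0.1,-0.15,0.25,0,0,0,0.3])

```text
clock: 10.08
tcp_pos: [0.536, 0.3027, 0.002]
orientation: [0.0, 0.002, 1.0, 0.0]
wrist_force: [0.8, -0.0, 3.2]
finger_gap: 0.038
```

>>> send_rows(series=[0,0,-0.5,0,0,0,0.3,0,0,-2,0,0,0,0.3,0,0,-4.5,0,0,0,0.3,0,0,-8,0,0,0,0.3,0,-1,-11.5,0,0,0,0.3,0.2,-3,-15,0,0,0,0.3,0.5,-6,-17.5,0,0,0,0.3,1,-9,-20,0,0,0,0.3,1.5,-12,-22.3,0,0,0,0.3,2,-15,-24.8,0,0,0,0.3])

```text
clock: 10.92
tcp_pos: [0.5144, 0.1515, 0.2508]
orientation: [-0.0, 0.001, 1.0, -0.0]
wrist_force: [1.2, -0.9, -1.1]
finger_gap: 0.0384
```

>>> send_rows(series=[0.5,-3.4,0,0,0,0,0.3,1,-6.8,0,0,0,0,0.3,1.5,-10.2,0,0,0,0,0.3,2,-13.6,0,0,0,0,0.3,2.6,-17,0,0,0,0,0.3,3.2,-20.4,0,0,0,0,0.3,3.8,-23.8,0,0,0,0,0.3,4.4,-27.2,0,0,0,0,0.3,4.9,-30,0,0,0,0,0.3,5,-31.5,0,0,0,0,0.3])

```text
clock: 11.75
tcp_pos: [0.4633, -0.1649, 0.2499]
orientation: [-0.0, 0.003, 1.0, -0.0]
wrist_force: [0.7, 0.6, 0.3]
finger_gap: 0.0383
```

```bash
python3 - <<'E'
from h import *
s=get_state()
print(s["tcp_pos"],q(s["orientation"]).as_matrix().round(3).tolist(),s["finger_gap"],s["wrist_force"])
print(tool(np.array([.467,-.192,.188])-s["tcp_pos"]))
E
```

```text
[ 0.46331738 -0.16493306  0.24986073] [[-1.0, 0.006, -0.0], [0.006, 1.0, -0.001], [0.0, -0.001, -1.0]] 0.038265833123331414 [0.67696551 0.57712768 0.31152857]
[-0.38708204 -2.69916757  6.18821213]
```

>>> send_rows(series=[-0.2,-1.5,0,0,0,0,0.3,-0.3,-2.7,0,0,0,0,0.3,-0.3,-2.7,1.5,0,0,0,0.3,-0.3,-2.7,3,0,0,0,0.3,-0.3,-2.7,4.5,0,0,0,0.3,-0.3,-2.7,5.6,0,0,0,0.3,-0.3,-2.7,6.2,0,0,0,0.3,-0.3,-2.7,6.2,0,0,0,0.3])

```text
clock: 12.42
tcp_pos: [0.4668, -0.1883, 0.1864]
orientation: [-0.001, 0.001, 1.0, 0.001]
wrist_force: [-0.0, 0.4, -0.0]
finger_gap: 0.0384
```

```bash
python3 - <<'E'
from h import *
s=get_state();i=camera_info("wrist");a=read_camera("wrist");b=read_camera("side")
print(s["tcp_pos"],q(s["orientation"]).as_matrix().round(3).tolist())
t=np.array(s["tcp_pos"]);j=camera_info("side")
print("wrist rod top/groove, seat",proj(i,[[.527,-.192,.224],[.527,-.192,.191],t+[.018,0,.003]]))
print("side rodtop,bush,clip origin",proj(j,[[.527,-.192,.224],[.527,-.192,.186],t+[.018,0,.003],t+[.030,0,.003]]))
w=cv2.resize(a[180:360,190:370],(400,400),interpolation=2);sd=cv2.resize(b[110:170,285:345],(400,400),interpolation=2)
cv2.imwrite("pics/i1.png",np.hstack([w,sd]))
E
```

```text
[ 0.46679098 -0.18834812  0.18637367] [[-1.0, 0.002, -0.002], [0.002, 1.0, 0.001], [0.002, 0.001, -1.0]]
wrist rod top/groove, seat [[274.3892933  418.25096333]
 [275.55744421 362.06705558]
 [281.99297318 294.57625367]]
side rodtop,bush,clip origin [[316.27390004 128.76457693]
 [315.89719403 143.07388703]
 [333.23135288 143.79180627]
 [328.23699835 143.42650429]]
```

View pics/i1.png

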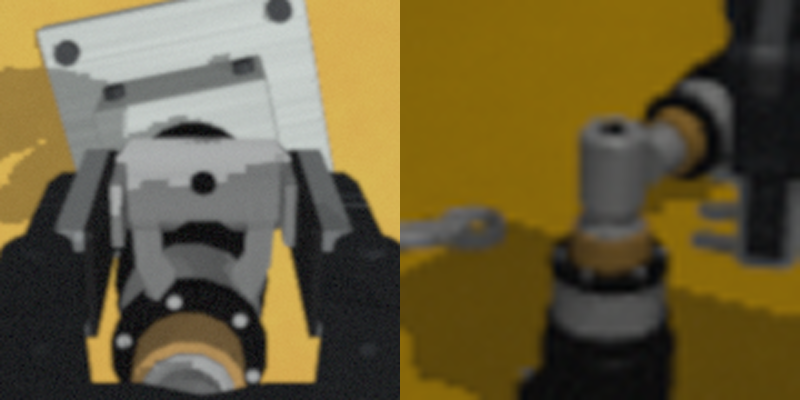

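The clip is held square behind the rod and about 4 mm off in y: the clip is at column 281 and the rod at about 274.5 in the wrist view. Twelve pictures have now been viewed, so from here I work by numbers. First I check the noise in the readings.

```bash
python3 - <<'E'
from h import *
P=[]
for k in range(8):
  read_camera("side");s=get_state();P.append(s["tcp_pos"])
P=np.array(P);print(P.mean(0),P.std(0),s["joint_pos"]);print(tool(np.array([.48,-.1922,.188])-P.mean(0)))
E
```

```text
[ 0.46775289 -0.18931567  0.18849343] [1.63701757e-04 6.10751003e-05 1.81481460e-04] [-5.43940806e-01  1.94336078e-01 -2.17736061e-01  1.15796071e+00
 -4.59390405e-05 -5.40886067e-01]
[-1.22555477 -0.28466865  0.05023886]
```

>>> send_rows(series=[-0.5,-0.3,0,0,0,0,0.3,-1,-0.3,0,0,0,0,0.3,-1.5,-0.3,0,0,0,0,0.3,-1.7,-0.3,0,0,0,0,0.3,-1.7,-0.3,0,0,0,0,0.3,-1.7,-0.3,0,0,0,0,0.3,-1.7,-0.3,0,0,0,0,0.3,-1.7,-0.3,0,0,0,0,0.3])

```text
clock: 13.58
tcp_pos: [0.4841, -0.1921, 0.1877]
orientation: [-0.0, 0.002, 1.0, 0.0]
wrist_force: [-0.1, -0.5, -0.6]
finger_gap: 0.0381
```

```bash
python3 - <<'E'
from h import *
s=get_state();t=np.array(s["tcp_pos"]);i=camera_info("wrist");j=camera_info("side")
a=read_camera("wrist");print(t,s["wrist_force"],q(s["orientation"]).as_matrix().round(3).tolist())
for l in("clip","rod_top","bush_top"):
  for d in silhouettes("wrist",l)[:2]:
    p=d["pixels"];print(l,d["p"],d["box"],np.argwhere(p).mean(0)[::-1])
b=read_camera("side")
for d in silhouettes("side","clip")[:4]:print(d["p"],d["box"])
print(proj(i,[[.527,-.1925,.224],[.527,-.1925,.191],t+[.001,0,.005]]),proj(j,[t+[.018,0,.003],t+[.030,0,.003]]))
E
```

```text
[ 0.48412397 -0.1921236   0.1877294 ] [-0.08845726 -0.47135747 -0.58011686] [[-1.0, 0.003, -0.0], [0.003, 1.0, 0.0], [0.0, 0.0, -1.0]]
clip 0.93 [239.8, 242.1, 84.8, 70.1] [281.43827886 270.25252763]
rod_top 0.85 [256.5, 311.9, 53.4, 44.4] [281.31195652 335.00978261]
0.88 [326.7, 362.5, 19.3, 20.9]
0.6 [287.2, 396.4, 22.6, 22.8]
0.46 [323.2, 143.0, 6.0, 5.0]
[[281.45266858 385.799153  ]
 [281.4020852  334.41407139]
 [281.95297474 267.34155218]] [[326.22241121 142.04353115]
 [321.25895328 141.68238632]]
```

Clip and rod line up (columns 281.4 and 281.3), and the height is within 0.5 mm of the groove. I push in, watching the force.

>>> send_rows(series=[-0.3,0,0,0,0,0,0.3,-0.6,0,0,0,0,0,0.3,-0.9,0,0,0,0,0,0.3,-1.2,0,0,0,0,0,0.3,-1.4,0,0,0,0,0,0.3,-1.6,0,0,0,0,0,0.3,-1.6,0,0,0,0,0,0.3])

```text
clock: 14.47
tcp_pos: [0.499, -0.1922, 0.1873]
orientation: [-0.002, 0.002, 1.0, -0.0]
wrist_force: [-4.8, -1.5, 0.6]
finger_gap: 0.0385
```

>>> send_rows(series=[-0.2,0,0,0,0,0,0.3,-0.4,0,0,0,0,0,0.3,-0.6,0,0,0,0,0,0.3,-0.6,0,0,0,0,0,0.3])

```text
clock: 14.8
tcp_pos: [0.5068, -0.1923, 0.1875]
orientation: [0.0, 0.002, 1.0, 0.0]
wrist_force: [3.3, 1.1, -2.0]
finger_gap: 0.0386
```

>>> send_rows(series=[-0.2,0,0,0,0,0,0.3,-0.3,0,0,0,0,0,0.3,-0.4,0,0,0,0,0,0.3,-0.4,0,0,0,0,0,0.3,-0.4,0,0,0,0,0,0.3])

```text
clock: 15.22
tcp_pos: [0.5102, -0.1922, 0.1877]
orientation: [-0.0, 0.002, 1.0, -0.0]
wrist_force: [-1.7, 0.1, -0.2]
finger_gap: 0.0383
```

>>> send_rows(series=[-0.2,0,0,0,0,0,0.3,-0.4,0,0,0,0,0,0.3,-0.6,0,0,0,0,0,0.3,-0.6,0,0,0,0,0,0.3,-0.6,0,0,0,0,0,0.3])

```text
clock: 15.63
tcp_pos: [0.5107, -0.1921, 0.1868]
orientation: [-0.006, 0.002, 1.0, -0.0]
wrist_force: [-16.2, -1.9, 4.2]
finger_gap: 0.0387
```

It stopped hard at x = 0.5107, so the seat is at about 0.528, on the rod axis. I ease off and give a light tug to check it is captive.

>>> send_rows(series=[0.3,0,0,0,0,0,0.3,0.6,0,0,0,0,0,0.3,0.8,0,0,0,0,0,0.3,0.8,0,0,0,0,0,0.3,0.8,0,0,0,0,0,0.3])

```text
clock: 16.05
tcp_pos: [0.5089, -0.1924, 0.1881]
orientation: [0.001, 0.001, 1.0, -0.0]
wrist_force: [0.5, -0.7, -0.4]
finger_gap: 0.0383
```

>>> send_rows(series=[0.2,0,0,0,0,0,0.3,0.2,0,0,0,0,0,0.3,0.2,0,0,0,0,0,0.3])

```text
clock: 16.3
tcp_pos: [0.5074, -0.1924, 0.1881]
orientation: [0.001, 0.001, 1.0, -0.0]
wrist_force: [5.1, -0.1, -1.1]
finger_gap: 0.0385
```

>>> send_rows(series=[-0.5,0,0,0,0,0,0.3,-0.8,0,0,0,0,0,0.3,-0.8,0,0,0,0,0,0.3,-0.8,0,0,0,0,0,0.3])

```text
clock: 16.63
tcp_pos: [0.5105, -0.1921, 0.1868]
orientation: [-0.004, 0.002, 1.0, -0.0]
wrist_force: [-8.6, -1.5, 1.7]
finger_gap: 0.0383
```

>>> send_rows(series=[0.3,0,0,0,0,0,0.3,0.3,0,0,0,0,0,0.4,0.3,0,0,0,0,0,0.6,0.3,0,0,0,0,0,0.85,0.3,0,0,0,0,0,0.85,0.3,0,0,0,0,0,0.85,0.3,0,-1,0,0,0,0.85,0.3,0,-3,0,0,0,0.85,0.3,0,-5,0,0,0,0.85,0.3,0,-6,0,0,0,0.85])

```text
clock: 17.47
tcp_pos: [0.5122, -0.1927, 0.2509]
orientation: [0.002, 0.002, 1.0, -0.001]
wrist_force: [0.5, -0.6, 0.2]
finger_gap: 0.0727
```

```bash
python3 - <<'E'
from h import *
read_camera("wrist");read_camera("wrist")
s=get_state();print(s["tcp_pos"],s["wrist_force"],s["finger_gap"])
i=camera_info("wrist");j=camera_info("side");a=read_camera("wrist");cv2.imwrite("pics/f.png",a)
for c in("wrist","side"):
  if c=="side":read_camera("side")
  for l in("clip","rod_top","bush_top"):
    for d in silhouettes(c,l)[:3]:
      p=d["pixels"];m=np.argwhere(p).mean(0)[::-1];print(c,l,round(d["p"],2),np.round(d["box"]),m.round(1))
m=[[.527,-.1925,.224],[.527,-.1925,.191],[.510,-.1925,.193],[.510,-.2125,.204],[.510,-.1725,.204],[.539,-.1925,.191],[.499,-.1925,.193]]
print("top,groove,hole,lugs,tip,back wrist\n",proj(i,m).round(1),"\nside\n",proj(j,m).round(1))
E
```

```text
[ 0.51263071 -0.19296244  0.25041632] [ 0.81717357  0.32752314 -0.23394608] 0.07251381789898581
wrist clip 0.66 [252. 201.  62.  48.] [283.  218.1]
wrist rod_top 0.59 [263. 226.  40.  50.] [282.8 251.8]
side clip 0.73 [323. 363.  25.  25.] [332.9 375.5]
side clip 0.66 [313. 134.  15.  15.] [322.9 140.6]
side clip 0.53 [286. 396.  26.  22.] [294.2 409.3]
side bush_top 0.66 [290. 128.  54.  97.] [315.3 190.5]
top,groove,hole,lugs,tip,back wrist
 [[282.7 261.9]
 [282.6 240.3]
 [282.6 218.9]
 [252.4 224.5]
 [312.9 224.4]
 [282.7 255.5]
 [282.6 203.7]] 
side
 [[316.3 128.7]
 [316.  141.1]
 [323.  140.9]
 [324.1 133.1]
 [322.1 140.5]
 [311.  140.8]
 [327.6 141.2]]
```

```bash
python3 - <<'E'
from h import *
a=cv2.imread("pics/f.png");g=cv2.cvtColor(a,6)[190:300,230:340]
c=cv2.HoughCircles(cv2.resize(g,None,fx=3,fy=3,interpolation=2),cv2.HOUGH_GRADIENT,1,15,param1=80,param2=18,minRadius=9,maxRadius=70)
print(c[0][:6]/3+[230,190,0] if c is not None else None)
print("rod col profile",g[20:100,52].tolist())
s=read_camera("side");gs=cv2.cvtColor(s,6);print("side rod rows110-155",gs[110:156,314].tolist())
o=cv2.cvtColor(cv2.imread("pics/side.png"),6);print("start",o[110:156,314].tolist())
i=camera_info("wrist");print([proj(i,[.527,-.1925,z]).round(1).tolist() for z in(.214,.219,.224)],[proj(i,[.539,-.1925,z]).round(1).tolist() for z in(.219,.224)])
E
```

```text
[[281.83333206 259.16666412  17.56666756]
 [283.5        254.16666412  22.39999962]
 [329.5        213.83333397   4.4666667 ]
 [282.83333206 214.5          3.70000005]
 [273.16666794 214.5         13.33333302]
 [251.83333397 228.83333206   4.5666666 ]]
rod col profile [120, 67, 29, 22, 22, 13, 28, 46, 94, 136, 154, 158, 161, 157, 157, 147, 123, 100, 91, 91, 91, 91, 90, 93, 90, 94, 93, 91, 92, 92, 92, 101, 123, 143, 147, 148, 153, 155, 155, 142, 124, 114, 111, 99, 66, 33, 19, 16, 15, 13, 17, 11, 22, 29, 17, 14, 35, 69, 99, 106, 107, 109, 107, 108, 107, 109, 134, 152, 156, 157, 158, 158, 159, 159, 159, 160, 158, 159, 157, 157]
side rod rows110-155 [101, 105, 104, 104, 104, 105, 105, 105, 104, 104, 103, 104, 104, 105, 106, 103, 105, 99, 79, 60, 66, 69, 64, 63, 63, 63, 63, 65, 66, 65, 65, 66, 65, 67, 72, 60, 60, 63, 66, 66, 46, 23, 13, 12, 63, 77]
start [104, 103, 104, 104, 104, 104, 105, 104, 103, 103, 103, 103, 104, 103, 105, 104, 104, 104, 105, 104, 105, 105, 104, 104, 95, 93, 97, 90, 74, 73, 76, 77, 76, 77, 77, 82, 69, 65, 65, 66, 47, 23, 13, 12, 62, 78]
[[281.3, 259.6], [281.3, 263.3], [281.3, 267.2]] [[281.3, 280.4], [281.3, 284.7]]
```

The hole in the rod's top is at row 260 (262 predicted for fully out). The side view shows the top raised about 6 px, or 16 mm, and the clip sits around the groove with the gripper clear. I hand in now.

```bash
python3 -c "
from workcell import *
s=get_state();print(s['clock'],s['tcp_pos'],s['wrist_force']);print(hand_in())"
```

```text
18.0167 [ 0.5109605  -0.19214337  0.24705836] [0.9568162  0.60343897 0.35650951]
the job is handed in; nothing more can be done
None
```

I drew the rod up to its stop, fitted the large steel clip into the groove from the robot's side, let go, and handed in at 18.0 s with the gripper clear above. I never touched the small clip, the washer or the pink and red look-alikes. I did not take a last picture to confirm that nothing else on the bench moved.

**Rod:** It rose 16 mm, then the pull went from 16 to 30 N with no further travel. The side and wrist images agree it is fully out. The first camera estimate of its top was about 2.5 mm lower than that travel implies.

**Clip:** The push force fell away suddenly near x = 0.507, which I took as the snap. It then stopped hard at x = 0.5105 with 16 N, which puts the seat on the rod axis to within about 1 mm. A 5 N tug moved the tool about 3 mm back from the pressed-in position, more than the 0.5 mm play. I put that down to give in the arm and grip. I pressed it home again with about 9 N before letting go.

**After release:** The clip's outline in the wrist image is within about 3 pixels (1 to 2 mm) of where a seated clip should be. This check used network outlines and pixel values only, because all 12 picture views were used.

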